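# Set the display turntable's speed dial for the piece on show, then switch it on

## Robot

A 6-joint arm with a two-finger parallel gripper is mounted at the origin on the work surface. World frame = base frame: x ahead of the robot, y to its left, z up, the work surface at z = 0. Lengths are in mm, angles in rad, forces in N, time in s.
With the tool pointing down it reaches from about 400 to 925 mm from the base axis. Payload 12.5 kg.
Tool frame: the origin (TCP) lies at the centre of the arm's flange, where the gripper is bolted on; the fingertips stand 190 mm ahead of it and the grasp point (between the pads) lies env.grip_point_offset ahead of it (env.grip_point_offset is the distance from the TCP to the grasp point, in mm); z points along the fingers, x is the direction in which the jaws open and shut, and the axes are right-handed (so a half turn about z gives the same grasp; the last joint's range is limited). The gripper opens to 95 mm and grips with 3 to 60 N. Pads are 20 mm wide; open, the fingers measure 119 mm over their backs; the gripper's body (75 mm by 180 mm) begins 59 mm behind the grasp point.
Start: joints at [1.21, 0.491, 1.559, -0, 1.092, -0.106], TCP at [157.508, 604.827, 404.761] pointing down, gripper open.
Joint ranges: [-3.1, 3.1], [-0.84, 2.19], [0.05, 2.79], [-1.13, 4.28], [0.06, 2.93], [-2.69, 2.69]. Speed limits (rad/s): [2.22, 2.22, 2.79, 3.14, 3.14, 3.14].

## Interface

Orientations are given as [roll, pitch, yaw] about the fixed x, y, z axes, in that order (R = Rz(yaw) Ry(pitch) Rx(roll)).
In Python, from cell import state, read_camera, camera_model, job_done, env gives the robot as it stands.
- The arm moves only by the tool arm_command, never from a script. Its argument "steps" is a list of rows, each a list of 6 numbers: the shift along the tool's x, y, z in cm, then the turn, a rotation vector about the tool's x, y, z in degrees. In form: [[dx, dy, dz, rx, ry, rz], ...]. A call has 1 to 12 rows; each row is the pose to reach, as a shift and turn from the pose commanded when the call began, along the tool's axes at that moment; what a row does not reach only later rows make up. A row lasts 1/12 s, in which the tool goes at most 41.7 mm and 7.16 degrees, less where a joint would pass 70% of its speed; a pose out of reach is approached as far as the arm can. A call with a gripper value outside its range is refused whole. "jaw" is the finger opening in cm, from 0 to 9.51, set as the call begins (left out, the last holds). The fingers move at their own pace and stop on an object; the grip force is fixed at half the most. Time passes only in rows, so rows that repeat a pose let the fingers close. It gives the time, the measured TCP pose, the force and the opening at its end, in the units of the state.
- state(): the state, without advancing time (a new reading comes with each control period).
- read_camera(name): name is "side" or "top" or "wrist"; returns the picture (480x640x3 uint8, red, green, blue); there is no depth.
- camera_model(name): a dict with "K" (3x3 intrinsics, pixels), "xyz" and "rotation" of the camera in the world. Camera axes: x right, y up, looking along -z (the intrinsics and any distortion apply to the point x, -y, -z); pixel columns grow to the right and rows downward; lengths in mm; the calibration is good to about 2 mm. A picture is of the moment at which its call begins: read the wrist's pose just before it. camera_model takes no time and is no camera call; for the wrist camera it gives the pose at the moment of the call.
- job_done(): hands the job in, once; it reports no verdict.
The state is a dict: "t": time; "joints": joint angles; "qvel": joint speeds; "tau": joint torques, N m; "eef_pos": TCP position; "tcp_rot": TCP orientation; "ft_force": force on the tool from outside, world axes, zero at the start; "moment": the same for the moment, N m; "opening": opening from 0.0 (shut) to 1.0 (fully open).
Only numpy, scipy, OpenCV 4.12 (cv2) and the standard library are available. Lean on these libraries where they do the work, as an engineer would, in place of code of your own. Each camera call takes 0.05 s, during which the arm holds its last target. There are 200 camera calls.

## Task

On the shop counter, set the turntable's speed dial for the porcelain piece that now stands on the round platter: pointer on the one-dot mark for the tall pot, the two-dot mark for the lidded jar, the three-dot mark for the flat dish. With the dial set, push the toggle switch beside it all the way over, away from the robot, to switch the turntable on. Do not shift the porcelain, the inkstone or the ink box.

Things in the scene. Friction and masses are not known exactly. Their poses are not given: they have to be found in the camera images.
- console: white control box fixed to the counter, 170 (x) x 250 (y) x 45 mm high; origin at the centre of its underside; x away from the robot, y to its left. Dial at the right (-y) part of its top, toggle switch at the left. Printed in black round the dial: thin ticks every 0.2 rad and three long ticks with one, two and three dots beyond them
- dial (a joint): speed dial, 0 to 3.0 rad, growing clockwise seen from above; stays where it is left (friction about 0.08 N m). The fin is the pointer: in the console's frame it points at angle (pi + 1.5 - value) from x about z, so at 0 about to -y, at 1.5 to -x (the robot), at 3.0 about to +y. Marks: one dot at 0.4, two dots at 1.9, three dots at 2.7
- dial_axis (a point): the dial's axis at the height of the fin's top, 88 mm above the counter. The dial is a black disc 68 mm across, its upper face 58 mm above the counter, with one upright aluminium fin 10 mm thick and 30 mm high that runs from the axis out to 45 mm on one side only, a black line along its top; it can be pushed from either side
- dial_fin (a point): point on the top of the dial's fin, 35 mm from the axis; its own -x axis points outwards along the fin
- switch (a joint): steel toggle switch lever on a small grey block, 130 mm to the left (+y of the console) of the dial's axis; 0 = off, leaning to the console's -x (the robot); 1.0 = on, leaning to +x; swings about the console's y axis and stays where it is left
- switch_tip (a point): centre of the 26 mm ball at the upper end of the toggle lever. The rod is 10 mm thick; its pivot is 67 mm above the counter and the ball centre 50 mm from it; the block is 70 (x) x 50 (y) mm, its top 70 mm above the counter
- plinth: pale wooden display plinth fixed to the counter, 450 (x) x 170 (y) x 30 mm; origin at the centre of its underside. On it stand in a row along x a square wooden tile (at -150 mm), the round dark steel platter (at 0) and another square tile (at +150 mm), all with tops 40 mm above the counter; one porcelain piece stands on each
- platter (a point): centre of the top of the round turntable platter, 136 mm across
- tall_pot: white porcelain brush pot, 66 mm across, 115 mm high, open at the top; origin at the centre of its underside
- lidded_jar: white porcelain lidded jar with a small knob, 84 mm across, 68 mm high; origin at the centre of its underside
- flat_dish: white porcelain flat open dish, 104 mm across, 18 mm high; origin at the centre of its underside
- inkstone: bystander: dark rectangular inkstone, 75 x 115 x 22 mm; origin at the centre of its underside
- ink_box: bystander: cardboard ink-stick box, 50 x 120 x 28 mm; origin at the centre of its underside
Mind the look-alikes: they are no part of the job. What is shaped like the lidded_jar but orange, purple or yellow is not meant.

How it is judged (in metres and radians):
On the way, in this order (a step that is already met when the one before it is completed fails the run):
1. the dial points at the mark for the piece on the platter (within 0.10 rad) while the switch is still off (((horizontal distance between tall_pot and platter below 0.06 m and value of joint dial between 0.3 and 0.5 rad) or (horizontal distance between lidded_jar and platter below 0.06 m and value of joint dial between 1.8 and 2 rad) or (horizontal distance between flat_dish and platter below 0.06 m and value of joint dial between 2.6 and 2.8 rad)) and value of joint switch below 0.3 rad), for 0.3 s.
2. the switch is pushed fully over to on (value of joint switch above 0.85 rad), for 0.2 s.
At the end, for the whole second after the job is handed in: The dial rests within 0.10 rad of the mark for the piece on the platter (tall pot 0.4, lidded jar 1.9, flat dish 2.7), the switch reads more than 0.85, and the porcelain, inkstone and ink box are within 10 mm of where they stood (((horizontal distance between tall_pot and platter below 0.06 m and value of joint dial between 0.3 and 0.5 rad) or (horizontal distance between lidded_jar and platter below 0.06 m and value of joint dial between 1.8 and 2 rad) or (horizontal distance between flat_dish and platter below 0.06 m and value of joint dial between 2.6 and 2.8 rad)) and value of joint switch above 0.85 rad and velocity of joint dial between -0.05 and 0.05 rad/s and distance of each of tall_pot, lidded_jar, flat_dish, inkstone, ink_box from where it was at the start of the episode below 0.01 m); the robot touches nothing.
It fails at once if the switch is put on (beyond 0.5) while the dial is not on the right mark (off by more than 0.15 rad) (value of joint switch above 0.5 rad and not ((horizontal distance between tall_pot and platter below 0.06 m and value of joint dial between 0.25 and 0.55 rad) or (horizontal distance between lidded_jar and platter below 0.06 m and value of joint dial between 1.75 and 2.05 rad) or (horizontal distance between flat_dish and platter below 0.06 m and value of joint dial between 2.55 and 2.85 rad))).
It fails at once if the porcelain, the inkstone or the ink box is moved by more than 15 mm (distance of any of tall_pot, lidded_jar, flat_dish, inkstone, ink_box from where it was at the start of the episode above 0.015 m).
It also fails if it takes over 43 s, if anything falls off the work surface, if the arm or the gripper's body presses on something with over 40 N, if the wrist force passes 120 N, or if a joint passes its speed limit or range.

## Working session

There is one attempt and no reset: what is moved stays moved. The work goes in short steps, Python scripts to look and compute and a tool call to move; the robot and the scene stay as the last step left them, time stands still between calls to the robot, and variables do not carry over. Pictures are saved under pics/ and viewed, about 8 in all and at most 12, crops included, and the job is handed in when it is done.

Besides the shell and the picture viewer there is one more tool, called after "Emit:" as a command line: name --pt "numbers of a row" for each row, then --argument value for the rest. arm_command: Moves the arm, as the interface text tells. Its arguments: {"type":"object","properties":{"steps":{"type":"array"},"jaw":{"type":"number"}},"required":["steps"]}

```bash
mkdir -p pics; ls
python3 - <<'E'
from cell import *
import cv2
print(state(),env.grip_point_offset)
for n in("top","side","wrist"):
    print(n,camera_model(n)); cv2.imwrite(f"pics/{n}0.png",read_camera(n)[:,:,::-1])
E
```

```text
pics
{'t': 0.0, 'joints': array([ 1.21038602e+00,  4.91531876e-01,  1.55950608e+00, -3.74805897e-05,
        1.09169805e+00, -1.05608881e-01]), 'qvel': array([-1.99679466e-03,  2.94964302e-04, -3.74395358e-04, -8.67849097e-04,
       -7.59263466e-04, -5.95261382e-05]), 'tau': array([ 1.56207761e-04, -6.12635994e+01, -2.58194429e+01,  6.93178433e-02,
        4.81103396e-02, -8.91931768e-05]), 'eef_pos': array([157.49934475, 604.77151674, 404.15932556]), 'tcp_rot': array([-3.14150518e+00,  1.14049120e-03,  1.31601225e+00]), 'ft_force': array([ 0.12621958, -0.29404578,  1.36415936]), 'moment': array([-0.02820418, -0.00138415,  0.03182269]), 'opening': 1.001259284197797} 171.3
top {'K': array([[455.08181154,   0.        , 322.97354067],
       [  0.        , 455.08181154, 242.45164331],
       [  0.        ,   0.        ,   1.        ]]), 'xyz': array([465.41495664,  99.78187671, 906.80057239]), 'rotation': array([ 0.15281512, -0.02889183, -1.55097892])}
side {'K': array([[571.72813787,   0.        , 322.89810718],
       [  0.        , 571.72813787, 240.69899801],
       [  0.        ,   0.        ,   1.        ]]), 'xyz': array([ 169.47002547, -609.93230102,  946.14043695]), 'rotation': array([ 0.76708964, -0.00764526, -0.51525691])}
wrist {'K': array([[337.47908502,   0.        , 314.8364862 ],
       [  0.        , 337.47908502, 236.7224875 ],
       [  0.        ,   0.        ,   1.        ]]), 'xyz': array([ 79.65268861, 626.18466684, 384.29820716]), 'rotation': array([-2.86027889e-01,  1.17222840e-03,  1.31636685e+00])}
```

View pics/top0.png

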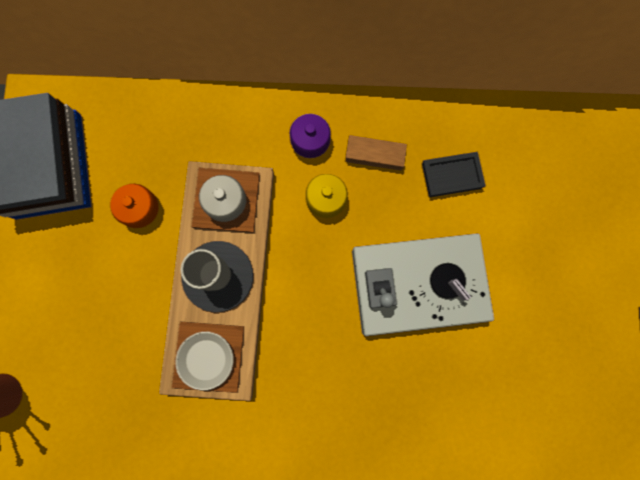

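View pics/side0.png

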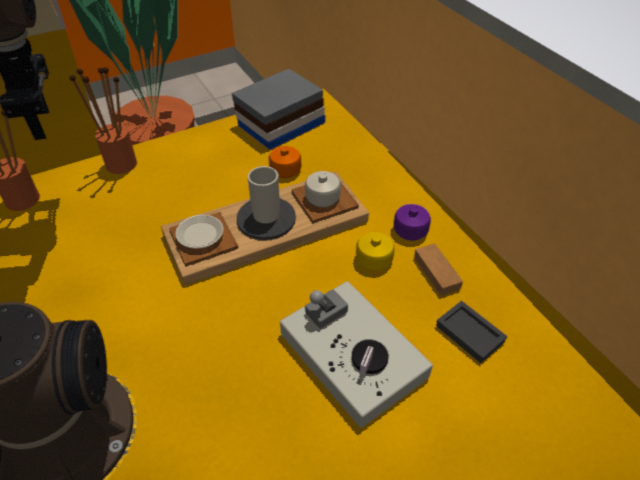

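The tall pot is on the platter (pot at about (205,275) on the dark disc in the top view), so the target is 0.4. The console is at about (425,285), the dial at (448,282) and the switch ball at (387,298).

```bash
cat > h.py <<'E'
from cell import *
import cv2, numpy as np
from scipy.spatial.transform import Rotation as R
def ray(m,u,v,z):
    K=m["K"]; d=np.array([(u-K[0,2])/K[0,0],-(v-K[1,2])/K[1,1],-1.])
    d=R.from_euler("xyz",m["rotation"]).apply(d); o=m["xyz"]
    return o+d*(z-o[2])/d[2]
def proj(m,p):
    c=R.from_euler("xyz",m["rotation"]).inv().apply(np.array(p)-m["xyz"])
    K=m["K"]; return K[0,0]*c[0]/-c[2]+K[0,2], K[1,2]-K[1,1]*c[1]/-c[2]
E
python3 - <<'E'
from h import *
im=cv2.imread("pics/top0.png"); m=camera_model("top")
hsv=cv2.cvtColor(im,cv2.COLOR_BGR2HSV)
w=((hsv[...,1]<60)&(hsv[...,2]>130)).astype(np.uint8); w[:225]=0; w[:,:345]=0; w[345:]=0;w[:,500:]=0
c=max(cv2.findContours(w,0,2)[0],key=cv2.contourArea)
box=cv2.boxPoints(cv2.minAreaRect(c)); q=cv2.approxPolyDP(cv2.convexHull(c),6,True)[:,0]
print(q.tolist()); 
for p in q: print(ray(m,*p,45)[:2].round(1))
b=(hsv[...,2]<50).astype(np.uint8); b[:,:425]=0;b[:,472:]=0;b[:255]=0;b[305:]=0
c=max(cv2.findContours(b,0,2)[0],key=cv2.contourArea); h=cv2.convexHull(c)
print(cv2.minEnclosingCircle(c), ray(m,*cv2.minEnclosingCircle(c)[0],58))
cv2.imwrite("pics/z1.png",cv2.resize(im[225:345,345:505],None,fx=5,fy=5,interpolation=cv2.INTER_CUBIC))
E
```

```text
[[478, 235], [491, 320], [365, 334], [355, 247]]
[ 620.6 -223.2]
[ 458.3 -242.6]
[427.9  -4.3]
[591.3  15.9]
((447.185302734375, 281.0686950683594), 17.868295669555664) [ 528.94391131 -156.95447036   58.        ]
```

View pics/z1.png

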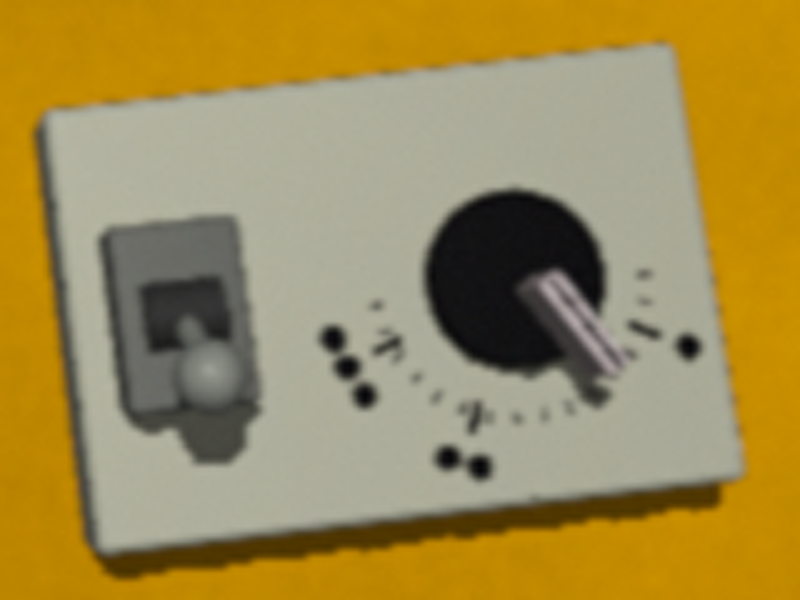

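Crop: the fin's black line runs from about (550,285) to (617,368), towards the lower right and short of the one-dot tick at (645,330). The switch ball is at (210,372) and leans to the robot, so it is off. Plan: grip the fin and turn it about the axis.

```bash
cat >> h.py <<'E'
YAW=np.radians(7.0); AX=np.array([529.,-157.])
C=R.from_euler("z",YAW).as_matrix()[:2,:2]
def goal(pos,yaw):
    "shift (cm) and turn (deg) in tool axes from the present pose to TCP pos, pointing down, yaw"
    s=state(); T=R.from_euler("xyz",s["tcp_rot"])
    d=T.inv().apply(np.array(pos)-s["eef_pos"])/10
    r=(T.inv()*R.from_euler("xyz",[np.pi,0,yaw])).as_rotvec(degrees=True)
    return np.r_[d,r].round(2).tolist()
E
python3 - <<'E'
from h import *
m=camera_model("top")
corn=np.array([ray(m,*p,45)[:2] for p in [(478,235),(491,320),(365,334),(355,247)]])
ctr=corn.mean(0); print("centre",ctr,"axis in console",C.T@(AX-ctr), "long tick/dot", [np.round(C.T@(ray(m,345+u/5,225+v/5,45)[:2]-AX),1) for u,v in[(645,330),(688,346)]])
a=ray(m,345+550/5,225+285/5,88)[:2]; b=ray(m,345+617/5,225+368/5,88)[:2]
for n,d in(("line",b-a),("axis-tip",b-AX)):
    f=np.arctan2(d[1],d[0]); print(n,np.linalg.norm(d),"value",(np.pi+1.5+YAW-f)%(2*np.pi),"fin world",f)
dd=C.T@(ray(m,345+688/5,225+346/5,45)[:2]-AX); print("dot val",(np.pi+1.5-np.arctan2(dd[1],dd[0]))%(2*np.pi))
print("ball",ray(m,345+210/5,225+372/5,111), "pivot exp",AX+C@[0,130], C.T@(ray(m,345+210/5,225+372/5,111)[:2]-AX))
v=(np.pi+1.5+YAW-np.arctan2(*(b-AX)[::-1]))%(2*np.pi)
f=np.pi+1.5+YAW-v; p=AX+33*np.array([np.cos(f),np.sin(f)])
print(v,p,goal([*p,330],f+np.pi/2),f+np.pi/2)
E
```

```text
centre [ 524.53970923 -113.54012586] axis in console [ -0.86938188 -43.67950353] long tick/dot [array([-23.4, -52.5]), array([-31.1, -68. ])]
line 37.71697893478967 value 0.9447646509793488 fin world -2.4641842569295385
axis-tip 43.82443510437928 value 0.9062940635985335 fin world -2.425713669548723
dot val 0.3581361819462803
ball [490.72613887 -34.42605588 111.        ] pivot exp [513.15698536 -27.96900029] [-23.05056748 126.32470685]
0.9062940635985335 [ 504.10094981 -178.65726898] [-67.07, 53.29, 7.48, 0.05, 0.03, 124.38] 5.42826796442576
```

Emit:
arm_command --pt "-67 53.3 0 0 0 124.4" --pt "-67 53.3 0 0 0 124.4" --pt "-67 53.3 0 0 0 124.4" --pt "-67 53.3 0 0 0 124.4" --pt "-67 53.3 0 0 0 124.4" --pt "-67 53.3 0 0 0 124.4" --pt "-67 53.3 0 0 0 124.4" --pt "-67 53.3 0 0 0 124.4" --pt "-67 53.3 0 0 0 124.4" --pt "-67 53.3 0 0 0 124.4" --pt "-67 53.3 0 0 0 124.4" --pt "-67 53.3 0 0 0 124.4"

```text
t: 1.15
eef_pos: [360.3, 145.8, 404.9]
tcp_rot: [-3.141, -0.0, -0.19]
ft_force: [0.7, 0.2, 0.2]
opening: 0.999
```

Run:
```python
from h import *
print(state()["t"],goal([504,-178.7,370],5.428))
```

```text
1.15 [20.24, 29.15, 3.49, -0.02, -0.02, 38.12]
```

Emit:
arm_command --pt "20.2 29.2 3.5 0 0 38.1" --pt "20.2 29.2 3.5 0 0 38.1" --pt "20.2 29.2 3.5 0 0 38.1" --pt "20.2 29.2 3.5 0 0 38.1" --pt "20.2 29.2 3.5 0 0 38.1" --pt "20.2 29.2 3.5 0 0 38.1" --pt "20.2 29.2 3.5 0 0 38.1" --pt "20.2 29.2 3.5 0 0 38.1" --pt "20.2 29.2 3.5 0 0 38.1" --pt "20.2 29.2 3.5 0 0 38.1" --pt "20.2 29.2 3.5 0 0 38.1" --pt "20.2 29.2 3.5 0 0 38.1"

```text
t: 2.15
eef_pos: [504.9, -175.9, 369.5]
tcp_rot: [3.141, 0.001, -0.849]
ft_force: [-0.4, -0.1, -1.0]
opening: 1.001
```

Run:
```python
from h import *
m=camera_model("wrist"); cv2.imwrite("pics/w1.png",read_camera("wrist")[:,:,::-1])
print(m,state()["eef_pos"]); print(proj(m,[*AX,58]),proj(m,[*AX,88]),[proj(m,[*(AX+45*np.array([np.cos(-2.426),np.sin(-2.426)])),88])])
print(goal([504,-178.7,254],5.428))
```

```text
{'K': array([[337.47908502,   0.        , 314.8364862 ],
       [  0.        , 337.47908502, 236.7224875 ],
       [  0.        ,   0.        ,   1.        ]]), 'xyz': array([ 564.30124838, -121.78924728,  349.51634017]), 'rotation': array([-0.28683617,  0.0011144 , -0.84871088])} [ 504.91358094 -175.45154248  369.72696694]
(np.float64(318.7615026284204), np.float64(196.79704284198755)) (np.float64(319.1452478761518), np.float64(203.27307848922354)) [(np.float64(318.59251875735197), np.float64(257.2699009475639))]
[0.19, 0.28, 11.57, 0.0, 0.03, 0.4]
```

View pics/w1.png

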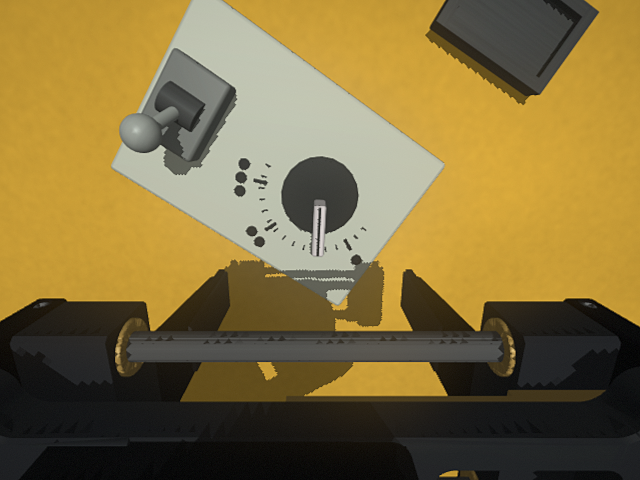

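The wrist view shows the fin from (320,202) to (318,256), which agrees with the prediction to about 1 px. The one-dot tick is at (348,244) with its dot at (357,260), and the ball is at (140,132). Next I descend and grip.

Emit:
arm_command --pt "0.2 0.3 3 0 0 0.4" --pt "0.2 0.3 6 0 0 0.4" --pt "0.2 0.3 9 0 0 0.4" --pt "0.2 0.3 11 0 0 0.4" --pt "0.2 0.3 11.5 0 0 0.4" --pt "0.2 0.3 11.5 0 0 0.4" --jaw 4

```text
t: 2.7
eef_pos: [504.2, -178.9, 254.1]
tcp_rot: [3.141, 0.002, -0.855]
ft_force: [-0.4, -0.4, 0.5]
opening: 0.632
```

Emit:
arm_command --pt "0 0 0 0 0 0" --pt "0 0 0 0 0 0" --pt "0 0 0 0 0 0" --pt "0 0 0 0 0 0" --pt "0 0 0 0 0 0" --pt "0 0 0 0 0 0" --jaw 0.8

```text
t: 3.2
eef_pos: [504.3, -179.8, 255.1]
tcp_rot: [-3.141, -0.001, -0.856]
ft_force: [0.5, -0.0, -0.4]
opening: 0.219
```

Run:
```python
from h import *
s=state(); print(s["t"],s["eef_pos"],s["tcp_rot"],s["ft_force"],s["moment"],s["opening"]*95)
m={"K":camera_model("wrist")["K"],"xyz":np.array([564.30,-121.79,349.516]),"rotation":np.array([-.286836,.001114,-.84871])}
val=lambda d:(np.pi+1.5+YAW-np.arctan2(d[1],d[0]))%(2*np.pi)
print("tick,dot",[val(ray(m,u,v,45)[:2]-AX) for u,v in[(348,244),(357,260)]])
a,b=ray(m,320,203,88)[:2],ray(m,318.3,255,88)[:2]; print("fin",val(b-a),val(b-AX))
print("ball",ray(m,140,132,111), ray(m,320,195,58))
f=np.pi+1.5+YAW-.4
for v in(.8,.65,.5,.4,.36):
    f=np.pi+1.5+YAW-v; p=AX+33*np.array([np.cos(f),np.sin(f)]); print(v,goal([*p,s["eef_pos"][2]],f+np.pi/2))
```

```text
3.2 [ 504.34938213 -179.80713836  255.14030296] [-3.14124401e+00 -6.05434141e-04 -8.55994433e-01] [ 0.49628037 -0.01800468 -0.42971922] [-0.11652677  0.10558551 -0.0242415 ] 20.782777905634028
tick,dot [np.float64(0.3655294081106719), np.float64(0.3708426831287577)]
fin 0.928030940917683 0.9126071759666372
ball [488.58735486 -30.75413945 111.        ] [ 530.88740361 -156.76460589   58.        ]
0.8 [0.25, -0.08, 0.0, -0.02, -0.04, -6.15]
0.65 [0.73, -0.17, 0.0, -0.02, -0.04, -14.75]
0.5 [1.2, -0.33, 0.0, -0.01, -0.04, -23.34]
0.4 [1.5, -0.47, 0.0, -0.01, -0.04, -29.07]
0.36 [1.61, -0.54, 0.0, -0.01, -0.04, -31.36]
```

Emit:
arm_command --pt "0 0 0 0 0 0" --pt "0 0 0 0 0 0" --pt "0 0 0 0 0 0" --pt "0 0 0 0 0 0" --pt "0 0 0 0 0 0" --jaw 0.8

```text
t: 3.62
eef_pos: [504.6, -180.1, 254.8]
tcp_rot: [-3.141, -0.001, -0.856]
ft_force: [1.6, -3.8, 0.2]
opening: 0.1
```

Emit:
arm_command --pt "0.13 -0.04 0 0 0 -3" --pt "0.25 -0.08 0 0 0 -6.1" --pt "0.5 -0.12 0 0 0 -10.4" --pt "0.73 -0.17 0 0 0 -14.7" --pt "0.96 -0.25 0 0 0 -19" --pt "1.2 -0.33 0 0 0 -23.3" --pt "1.4 -0.41 0 0 0 -27" --pt "1.55 -0.5 0 0 0 -30.1" --pt "1.55 -0.5 0 0 0 -30.1" --pt "1.55 -0.5 0 0 0 -30.1" --pt "1.55 -0.5 0 0 0 -30.1"

```text
t: 4.53
eef_pos: [518.7, -189.4, 254.9]
tcp_rot: [3.14, -0.003, -0.33]
ft_force: [1.0, -13.7, -2.0]
opening: 0.102
```

Emit:
arm_command --pt "0 0 0 0 0 0" --pt "0 0 0 0 0 0" --pt "0 0 0 0 0 0" --pt "0 0 0 0 0 0" --jaw 4

```text
t: 4.87
eef_pos: [518.2, -187.9, 254.6]
tcp_rot: [-3.141, 0.001, -0.33]
ft_force: [0.4, 0.3, -0.6]
opening: 0.327
```

Emit:
arm_command --pt "0 0 -3 0 0 0" --pt "0 0 -6 0 0 0" --pt "0 0 -9 0 0 0" --pt "0 0 -11 0 0 0" --pt "0 0 -11 0 0 0" --pt "0 0 -11 0 0 0"

```text
t: 5.37
eef_pos: [518.1, -187.9, 365.4]
tcp_rot: [3.142, -0.002, -0.33]
ft_force: [-0.5, -0.1, 0.8]
opening: 0.422
```

Run:
```python
from h import *
import json
m=camera_model("wrist"); im=read_camera("wrist")[:,:,::-1]
cv2.imwrite("pics/w2.png",cv2.resize(im[80:300,160:460],None,fx=2.6,fy=2.6,interpolation=cv2.INTER_CUBIC))
json.dump({k:np.array(v).tolist() for k,v in m.items()},open("m2.json","w"))
print(state()["t"])
```

```text
5.4167
```

View pics/w2.png

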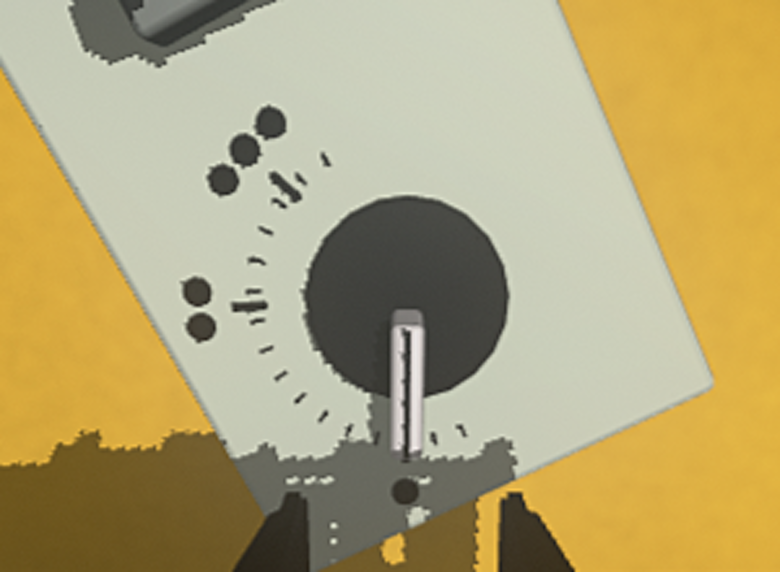

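The fin line runs from (407,325) to (405,460), straight at the single dot at (405,491), with the disc centre at (407,297). I check this with numbers and work out the switch approach.

Run:
```python
from h import *
import json
m={k:np.array(v) for k,v in json.load(open("m2.json")).items()}
P=lambda u,v,z:ray(m,160+u/2.6,80+v/2.6,z)[:2]
val=lambda d:(np.pi+1.5+YAW-np.arctan2(d[1],d[0]))%(2*np.pi)
ax=P(407,297,58); print("axis",ax)
print("fin",val(P(405,460,88)-P(407,325,88)),val(P(405,460,88)-ax),"dot",val(P(405,491,45)-ax),"2-dot tick",val(P(249,306,45)-ax),"3",val(P(286,187,45)-ax))
pv=AX+C@[0,130]
for x,z in((-75,365),(-75,290)): print(x,goal([*(pv+C@[x,0]),z],YAW))
```

```text
axis [ 530.09752625 -155.97202003]
fin 0.3945126397882488 0.39746287133701586 dot 0.388770505192789 2-dot tick 1.8564316280368462 3 2.663614611258132
-75 [-12.4, -11.69, -0.07, -0.02, 0.02, -25.93]
-75 [-12.39, -11.69, 7.43, -0.02, 0.02, -25.93]
```

The dial reads about 0.40 and matches the dot, so on to the switch.

Emit:
arm_command --pt "-3 -3 0 0 0 -6" --pt "-6 -6 0 0 0 -12" --pt "-9 -9 0 0 0 -18" --pt "-12.4 -11.7 0 0 0 -24" --pt "-12.4 -11.7 0 0 0 -25.9" --pt "-12.4 -11.7 2.5 0 0 -25.9" --pt "-12.4 -11.7 5 0 0 -25.9" --pt "-12.4 -11.7 7.4 0 0 -25.9" --pt "-12.4 -11.7 7.4 0 0 -25.9" --pt "-12.4 -11.7 7.4 0 0 -25.9" --jaw 0

```text
t: 6.25
eef_pos: [438.8, -37.2, 289.5]
tcp_rot: [-3.14, 0.004, 0.121]
ft_force: [0.5, 0.3, 0.4]
opening: 0.007
```

Run:
```python
from h import *
pv=AX+C@[0,130]; s=state(); print(s["t"],s["opening"])
for x in(-45,-2): print(x,goal([*(pv+C@[x,0]),290],YAW))
```

```text
6.25 0.006519354439446443
-45 [2.99, -0.02, -0.06, -0.1, 0.24, -0.04]
-2 [7.29, -0.02, -0.08, -0.1, 0.24, -0.04]
```

Emit:
arm_command --pt "1.5 0 0 0 0 0" --pt "2.6 0 0 0 0 0" --pt "3.4 0 0 0 0 0" --pt "4.1 0 0 0 0 0" --pt "4.8 0 0 0 0 0" --pt "5.5 0 0 0 0 0" --pt "6.1 0 0 0 0 0" --pt "6.6 0 0 0 0 0" --pt "7 0 0 0 0 0" --pt "7.3 0 0 0 0 0" --pt "7.3 0 0 0 0 0" --pt "7.3 0 0 0 0 0"

```text
t: 7.25
eef_pos: [511.5, -28.4, 290.6]
tcp_rot: [-3.141, -0.0, 0.121]
ft_force: [0.4, -0.4, 0.6]
opening: 0.003
```

Run:
```python
from h import *
print(state()["ft_force"])
im=read_camera("wrist")[:,:,::-1]
cv2.imwrite("pics/w3.png",im)
```

```text
[ 0.37554755 -0.438701    0.59732511]
```

View pics/w3.png

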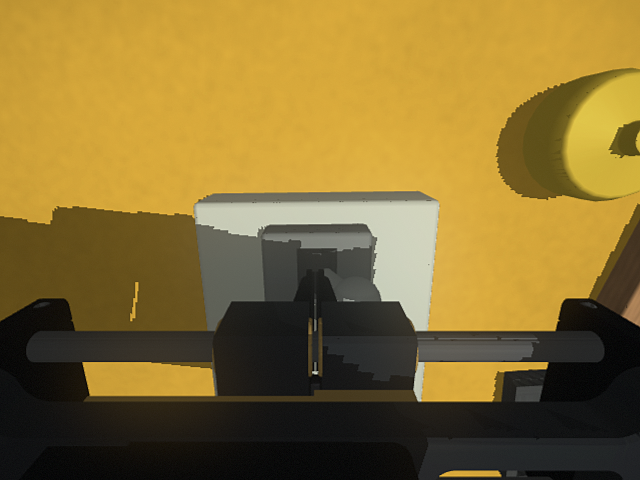

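The ball is at (362,288), on the far (+x) side of the fingers, with the block centre at about column 319. It looks switched over, so I back off, rise and verify.

Emit:
arm_command --pt "-1.5 0 0 0 0 0" --pt "-3 0 0 0 0 0" --pt "-5 0 -3 0 0 0" --pt "-7 0 -6 0 0 0" --pt "-10 0 -9 0 0 0" --pt "-13 0 -12 0 0 0" --pt "-13 4 -12 0 0 0" --pt "-13 8 -12 0 0 0" --pt "-13 8 -12 0 0 0" --pt "-13 8 -12 0 0 0"

```text
t: 8.13
eef_pos: [391.8, -125.0, 410.8]
tcp_rot: [3.141, -0.001, 0.118]
ft_force: [-0.7, -0.3, -0.0]
opening: 0.002
```

Run:
```python
from h import *
a=read_camera("top")[:,:,::-1]; m=camera_model("wrist"); b=read_camera("wrist")[:,:,::-1]
pv=AX+C@[0,130]
old=cv2.imread("pics/top0.png"); d=(np.abs(a.astype(int)-old).max(2)>45).astype(np.uint8)
print([cv2.boundingRect(c) for c in cv2.findContours(d,0,2)[0] if cv2.contourArea(c)>15])
for L in(.5,.4,.3): print(L,"ball px in wrist",np.round(proj(m,[*(pv+C@[50*np.sin(L),0]),67+50*np.cos(L)])),"top",np.round(proj(camera_model("top"),[*(pv+C@[50*np.sin(L),0]),67+50*np.cos(L)]),1))
cv2.imwrite("pics/f.png",np.vstack([cv2.resize(a[90:390,140:520],(760,600))[:600]])) 
cv2.imwrite("pics/fw.png",b); print(state()["t"],state()["eef_pos"])
```

```text
[(380, 309, 15, 9), (422, 277, 218, 203)]
0.5 ball px in wrist [512. 138.] top [381.6 272.8]
0.4 ball px in wrist [507. 138.] top [382.1 275.3]
0.3 ball px in wrist [503. 138.] top [382.6 277.9]
8.2333 [ 391.78508731 -123.29324131  410.42455582]
```

View pics/f.png

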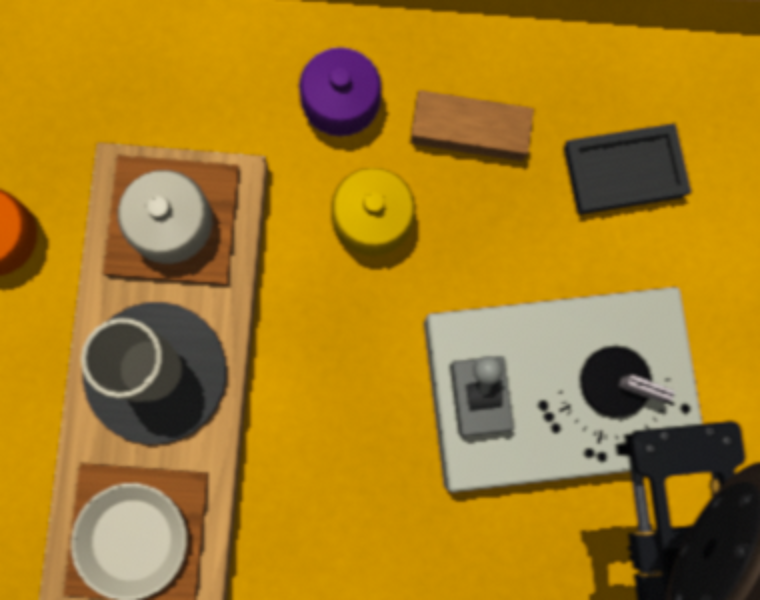

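View pics/fw.png

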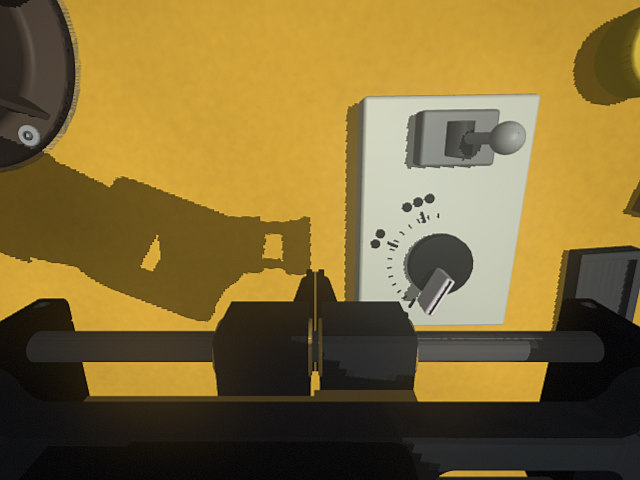

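The ball is at (507,137), a lean of about +0.4 and so a value of about 0.9. That is too close to the 0.85 limit, so I push a few mm further.

Run:
```python
from h import *
pv=AX+C@[0,130]
for x,z in((-50,410),(-50,290),(-3,290),(4,290)): print(x,goal([*(pv+C@[x,0]),z],YAW))
```

```text
-50 [8.2, -7.99, 0.04, -0.04, 0.04, -0.08]
-50 [8.21, -7.98, 12.04, -0.04, 0.04, -0.08]
-3 [12.91, -7.99, 12.04, -0.04, 0.04, -0.08]
4 [13.61, -7.99, 12.04, -0.04, 0.04, -0.08]
```

Emit:
arm_command --pt "3 -3 0 0 0 0" --pt "6 -6 0 0 0 0" --pt "8.2 -8 1 0 0 0" --pt "8.2 -8 5 0 0 0" --pt "8.2 -8 9 0 0 0" --pt "8.2 -8 12 0 0 0" --pt "8.2 -8 12 0 0 0" --pt "10 -8 12 0 0 0" --pt "12 -8 12 0 0 0" --pt "12.7 -8 12 0 0 0" --pt "13.1 -8 12 0 0 0" --pt "13.1 -8 12 0 0 0"

```text
t: 9.23
eef_pos: [512.4, -27.8, 291.5]
tcp_rot: [3.142, -0.001, 0.122]
ft_force: [-0.4, 0.8, 0.1]
opening: 0.004
```

Emit:
arm_command --pt "0.15 0 0 0 0 0" --pt "0.3 0 0 0 0 0" --pt "0.3 0 0 0 0 0"

```text
t: 9.48
eef_pos: [515.0, -27.9, 290.9]
tcp_rot: [-3.141, 0.001, 0.121]
ft_force: [-1.0, 0.3, 0.5]
opening: 0.007
```

Emit:
arm_command --pt "0.15 0 0 0 0 0" --pt "0.3 0 0 0 0 0" --pt "0.3 0 0 0 0 0"

```text
t: 9.73
eef_pos: [517.6, -27.7, 290.6]
tcp_rot: [-3.141, 0.004, 0.122]
ft_force: [-8.3, -1.8, 5.0]
opening: 0.008
```

Run:
```python
from h import *
a=read_camera("side")[:,:,::-1]
cv2.imwrite("pics/s2.png",cv2.resize(a[260:360,260:410],None,fx=5,fy=5,interpolation=cv2.INTER_CUBIC)); print(state()["ft_force"])
```

```text
[-7.53536731 -1.90322883  4.93826615]
```

Emit:
arm_command --pt "0.1 0 0 0 0 0" --pt "0.2 0 0 0 0 0" --pt "0.2 0 0 0 0 0"

```text
t: 10.03
eef_pos: [518.5, -27.6, 290.5]
tcp_rot: [-3.14, 0.007, 0.122]
ft_force: [-15.7, -4.5, 10.4]
opening: 0.002
```

The force rises to about 16 N while the tool hardly moves, so the lever is on its stop. I retreat and check once more.

Emit:
arm_command --pt "-1.5 0 0 0 0 0" --pt "-3.5 0 0 0 0 0" --pt "-6 0 -3 0 0 0" --pt "-9 0 -6 0 0 0" --pt "-12 0 -9 0 0 0" --pt "-13.8 0 -12 0 0 0" --pt "-13.8 4 -12 0 0 0" --pt "-13.8 8 -12 0 0 0" --pt "-13.8 8 -12 0 0 0" --pt "-13.8 8 -12 0 0 0"

```text
t: 10.87
eef_pos: [393.0, -125.0, 410.9]
tcp_rot: [3.141, -0.001, 0.118]
ft_force: [-0.1, 1.4, 0.6]
opening: 0.005
```

Run:
```python
from h import *
m=camera_model("wrist"); b=read_camera("wrist")[:,:,::-1]; a=read_camera("top")[:,:,::-1]
pv=AX+C@[0,130]
for L in(.5,.4,.3): print(L,np.round(proj(m,[*(pv+C@[50*np.sin(L),0]),67+50*np.cos(L)]),1))
for v in(.3,.4,.5):
    f=np.pi+1.5+YAW-v; p=AX+45*np.array([np.cos(f),np.sin(f)]); print(v,"fin tip",np.round(proj(m,[*p,88]),1))
old=cv2.imread("pics/top0.png"); d=(np.abs(a.astype(int)-old).max(2)>45).astype(np.uint8)
print([cv2.boundingRect(c) for c in cv2.findContours(d,0,2)[0] if cv2.contourArea(c)>15])
cv2.imwrite("pics/fw2.png",cv2.resize(b[80:330,340:560],None,fx=2.4,fy=2.4,interpolation=cv2.INTER_CUBIC)); print(state()["t"],state()["qvel"].round(3),state()["ft_force"])
```

```text
0.5 [509.8 135.8]
0.4 [505.6 135.8]
0.3 [500.8 135.8]
0.3 fin tip [429.7 314.7]
0.4 fin tip [425.8 313.1]
0.5 fin tip [422.1 311.1]
[(380, 309, 15, 9), (421, 277, 219, 203)]
10.9667 [ 0.023 -0.001  0.006 -0.     0.    -0.003] [ 0.01208159  0.62884134 -0.34534474]
```

View pics/fw2.png

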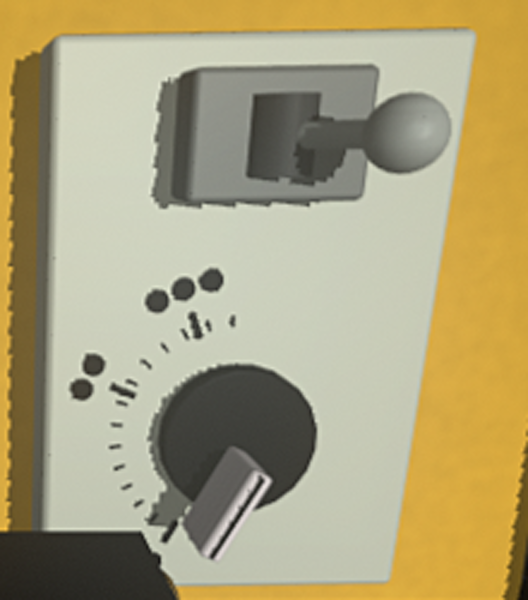

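The ball is at (510,135), which is full lean (value about 1.0). The fin tip is still at about 0.4, and no porcelain, inkstone or ink box region changed in the top view.

```bash
python3 -c "
from cell import *
print(job_done())"
```

```text
the job is handed in; nothing more can be done
None
```

The tall pot stands on the platter, so I gripped the dial's fin and turned it from about 0.92 to the one-dot mark (0.4). I then pushed the toggle fully over with the closed fingers, backed clear of everything and handed in at about t = 11 s.

- **Dial:** after release, the wrist view gave the fin at 0.39–0.40, pointing straight at the single dot. My mark readings came out 0.01–0.05 low, so the true value is probably 0.40–0.44. In the last view the fin tip was still at about 0.4.
- **Switch:** the first push left it at only about 0.9, too close to the 0.85 limit. I pushed again until it met its stop at about 16–19 N, and the last view showed it at about 1.0.
- **Other objects:** comparing top views from start and end, only the areas of the switch and of the dial and arm changed. The porcelain, the inkstone and the ink box did not visibly move.

No check failed. The switch position (130 mm from the dial) differed from the top-camera reading by about 4 mm. The closer wrist view agreed with the given geometry.

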